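Free the parked print-head carriage and bring it home to its hidden end switch

ROBOT

A 6-joint arm with a two-finger parallel gripper is mounted at the origin on the work surface. World frame = base frame: x ahead of the robot, y to its left, z up, the work surface at z = 0. Lengths are in m, angles in rad, forces in N, time in s.
With the tool pointing down it reaches from about 0.275 to 1 m from the base axis. Payload 8.4 kg.
Tool frame: the origin (TCP) lies on the centre line of the jaws, within the pads' length; the fingertips stand 17 mm ahead of it and the grasp point (between the pads) lies 2 mm behind it (bot.tcp_to_tips is the z of the fingertips in the tool frame, in m); z points along the fingers, y is the line along which they close (so a half turn about z gives the same grasp; the last joint's range is limited). The gripper opens to 85 mm and grips with 20 to 120 N. Pads are 22 mm wide; open, the fingers measure 114 mm over their backs; the gripper's body (76 mm by 85 mm) begins 54 mm behind the grasp point. The pads swing forward as they close: fully open they stand 13 mm farther back than shut.
Start: joints at [-1.282, 0.353, 1.633, -0, 1.155, -0.002], TCP at [0.179, -0.599, 0.248] pointing down, gripper open.
Joint ranges: [-2.63, 2.63], [-0.92, 2.1], [0.06, 2.66], [-1.3, 4.44], [0, 2.69], [-3.02, 3.02]. Speed limits (rad/s): [2.22, 2.22, 2.79, 3.14, 3.14, 3.14].

INTERFACE

Orientations are given as a unit quaternion [x, y, z, w].
In Python, from workcell import bot, hand, kinematics, get_obs, vision, hand_in gives the robot as it stands. The module is installed in compiled form; this text tells all that it offers. Calls block until the motion is done:
- bot.reach(position, orientation): joint-space move of the TCP to a pose.
- bot.servo_line(position, ori=None, velocity=0.15): straight line of the TCP; ori=None keeps the orientation; velocity is the mean speed in m/s.
- bot.goto_joints(angles): joint-space move.
- hand.move_gripper(opening, strength=None): finger opening in m; strength is the grip in N (None keeps the last); returns when the fingers have stopped.
- bot.dwell(seconds).
- kinematics.solve_ik(position, orientation): joint angles nearest the present ones, or None.
- get_obs(): the state.
- vision.read_camera(name): name is "side" or "top" or "wrist"; returns a dict with "frame" (384x512x3 uint8, red, green, blue), "intrinsics" (3x3 intrinsics, pixels), "view" (4x4, takes a point from world to camera coordinates). Camera axes: x right, y down, z forward; pixel columns grow to the right and rows downward; lengths in m; the calibration is good to about 2 mm. A picture is of the moment at which its call begins. There is no depth.
A pose or a line that the arm cannot do raises bot.IKError and nothing moves.
- hand_in(): hands the job in; it is judged then, once.
The state is a dict: "time_s": time; "joint_pos": joint angles; "joint_vel": joint speeds; "joint_efforts": joint torques, N m; "position": TCP position; "orientation": TCP orientation; "wrist_force": force on the tool from outside, world axes, zero at the start; "ft_torque": the same for the moment, N m; "gripper_width": finger opening in m; "grip_force": force on a finger pad.
Only numpy, scipy, OpenCV 4.12 (cv2) and the standard library are available. Lean on these libraries where they do the work, as an engineer would, in place of code of your own. Each camera call takes 0.05 s, during which the arm holds its last target. There are 200 camera calls.

TASK

The printer's cross axis is on its service stands, its print-head carriage parked behind a transport bump clamped on the rail. Lift the carriage by its grip block over the bump, set it down on the rail again, and slide it towards the end housing until you feel its feeler bar come to a firm stop on the switch hidden inside; press it fully home but gently, do not ram it, then let go so that it stays there. Leave the other things on the bench where they are.

Things in the scene. Friction and masses are not known exactly. Their poses are not given: they have to be found in the camera images.
- axis: The cross axis: an aluminium beam 40 x 40 mm, 540 mm long, on two black stands (beam top 110 mm above the bench, guide rail on it to 118 mm), fixed to the bench. Origin on the bench under the middle of the beam; y along the beam, z up, x across it to the far side. The carriage travels only along this y: it is parked near the -y end, the end housing is at the +y end.
- carriage: The print-head carriage: dark steel plate 90 (x) x 80 (y) x 10 mm, print head on its +x side, grip block on top, axes parallel to the beam's. Origin at the centre of the plate's underside, 122 mm above the bench when down. Guided: it only slides along y (drag about 4 N) and lifts straight up by at most 22 mm (weight 3.7 to 6 N; sinks back when let go). It cannot turn or come off.
- grip (a point): Centre of the black grip block fixed on the carriage plate: 50 mm across the beam (x), 40 mm along the travel (y), 50 mm high. 157 mm above the bench when the carriage is down. The plate sticks out 20 mm from under the block on every side; its top is 25 mm below this point. The carriage's origin is 35 mm straight below.
- lift (a joint): How high the carriage is lifted off the rail, m: 0 down on the rail, 0.022 at the upper limit.
- bump_top (a point): Middle of the top of the dark steel bump clamped on the rail ahead of the carriage: 12 mm along the travel, 26 mm across, square-edged and rigid, its top 10 mm above the underside of the carriage plate when down. The plate (edges 40 mm ahead of and behind the carriage's origin) passes only when lifted by more than 10 mm, and can come down again only when its rear edge is past.
- feeler_tip (a point): Tip of the steel feeler bar, 10 mm square, which sticks out 100 mm from the plate's leading edge towards the end housing, 39 mm to +x of the beam's middle; the tip is 140 mm ahead of the carriage's origin.
- housing: Black end housing beside the +y end of the beam: a tunnel 64 mm across, 110 mm along y, 95 mm high (top 165 mm above the bench), open only towards the carriage; origin at its centre. The feeler bar runs into it. The switch is hidden inside, 20 to 80 mm from the mouth. Its plunger yields 5 mm (1 to 2.3 N, less than the drag, so the carriage stays), then it stops on stiff rubber (6 N per mm).
- print_part: Bystander: grey printed ring with a tail, 125 mm long, 30 mm high, lying on the bench. Origin at the ring's centre, underneath.
- scraper: Bystander: scraper 200 mm long lying on the bench.
- spool: Bystander: filament spool 190 mm across, 64 mm high, lying flat.
- parts_tray: Bystander: grey open tray 140 x 200 x 40 mm.

How it is judged:
On the way, in this order (a step that is already met when the one before it is completed fails the run):
1. the carriage is lifted clear of the bump (value of joint lift above 0.009 m), for 0.1 s.
2. the carriage is past the bump and down on the rail (value of joint lift below 0.003 m and y of carriage in the frame of bump_top above 0.044 m), for 0.1 s.
At the end, for the whole second after the job is handed in: The carriage rests at standstill, down on the rail (within 3 mm) beyond the bump, released, with its feeler bar holding the hidden switch pressed (contact of more than 1.5 N, which means pressed in by at least 2 mm of its 5 mm) (all of step 2 and contact force between carriage and housing above 1.5 N and linear speed of carriage below 0.01 m/s); the robot touches nothing.
It fails at once if the carriage is rammed into the end switch (more than 40 N) (contact force between carriage and housing above 40 N).
It fails at once if another thing on the bench is shifted by more than 30 mm (distance of any of print_part, scraper, spool, parts_tray from where it was at the start of the episode above 0.03 m).
It also fails if it takes over 42 s, if anything falls off the work surface, if the arm or the gripper's body presses on something with over 40 N, if the wrist force passes 120 N, or if a joint passes its speed limit or range.

## Working session

There is one attempt and no reset: what is moved stays moved. The work goes in short steps, each a Python script; the robot and the scene stay as the last script left them, time stands still between calls to the robot, and variables do not carry over. Pictures are saved under pics/ and viewed, at most 10 in all, crops included, and the job is handed in when it is done.

```bash
mkdir -p pics && python3 - <<'E'
from workcell import vision,get_obs
import cv2,numpy as np
for n in("top","side"):
    d=vision.read_camera(n);cv2.imwrite(f"pics/{n}0.png",d["frame"][:,:,::-1])
    np.savez(f"{n}0.npz",**d);print(n,d["intrinsics"].tolist(),d["view"].round(4).tolist())
o=get_obs();print(o["time_s"],o["orientation"],o["wrist_force"],o["gripper_width"])
E
```

```text
top [[362.86608418815615, 0.0, 255.55745929926127], [0.0, 362.86608418815615, 191.65870754055177], [0.0, 0.0, 1.0]] [[0.0125, -0.9999, 0.0033, -0.0104], [-0.9858, -0.0129, -0.1676, 0.6326], [0.1676, -0.0012, -0.9858, 1.4071], [0.0, 0.0, 0.0, 1.0]]
side [[409.3673134679434, 0.0, 252.41631503021281], [0.0, 409.3673134679434, 192.64807939849308], [0.0, 0.0, 1.0]] [[-0.7966, -0.6043, 0.014, 0.4669], [-0.4693, 0.6039, -0.6443, 0.3658], [0.3809, -0.5198, -0.7647, 1.3888], [0.0, 0.0, 0.0, 1.0]]
0.1 [ 9.89450897e-01  1.44867306e-01 -7.74339861e-05 -6.15857636e-04] [-0.80401777  0.28262691 -0.57451481] 0.08568831000858218
```

View pics/top0.png

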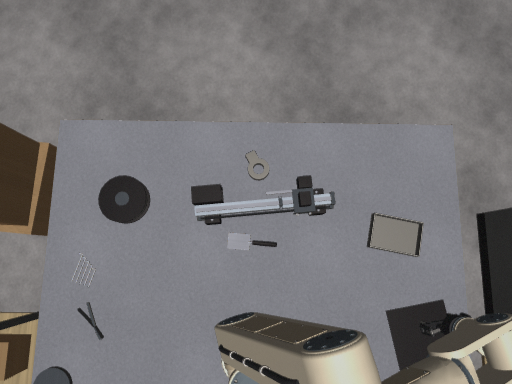

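View pics/side0.png

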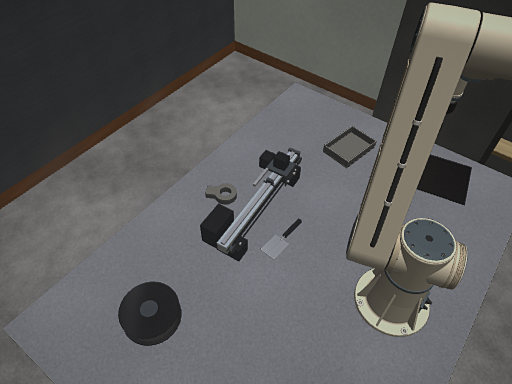

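Top view: the beam runs from about (195,212) to (335,199). The housing is at (207,194), the bump near (281,203) and the carriage near (306,200). The spool, scraper, ring and tray are all clear of the path. I'll zoom in for exact pixels.

```bash
python3 - <<'E'
import cv2
a=cv2.imread("pics/top0.png")[165:235,185:345];cv2.imwrite("pics/topc.png",cv2.convertScaleAbs(cv2.resize(a,None,fx=5,fy=5,interpolation=cv2.INTER_CUBIC),alpha=1.6,beta=20))
a=cv2.imread("pics/side0.png")[140:265,195:310];cv2.imwrite("pics/sidec.png",cv2.convertScaleAbs(cv2.resize(a,None,fx=4.8,fy=4.8,interpolation=cv2.INTER_CUBIC),alpha=1.6,beta=20))
E
```

```text
(no output)
```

View pics/topc.png

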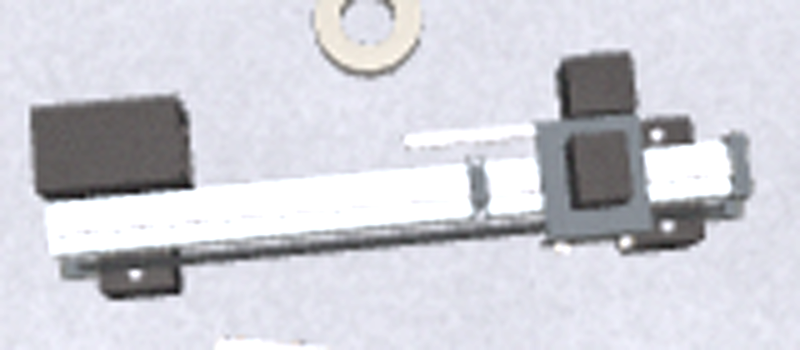

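View pics/sidec.png

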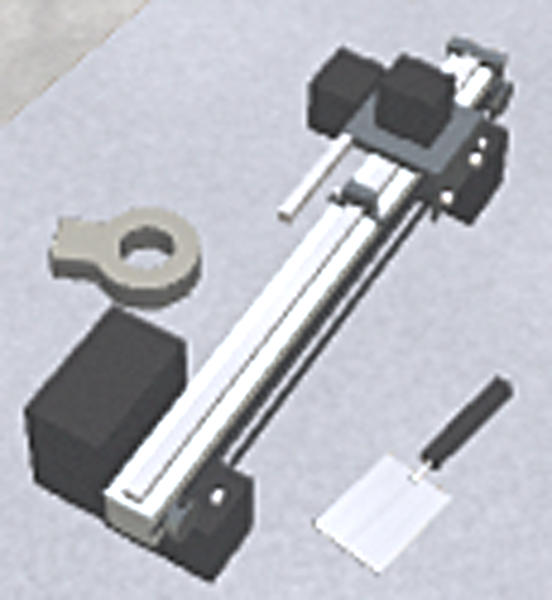

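Top crop: plate corners are about (537,122), (640,118), (652,232) and (549,240). The grip top is centred at about (601,168), the bump at (480,187), and the housing top corners are (32,106), (178,97), (188,186) and (38,194). The side crop agrees, with the grip at the far end and the bump ahead of it.

```bash
cat > h.py <<'E'
import numpy as np,cv2
def ray(d,p,z):
    K,V=d["intrinsics"],d["view"];R,t=V[:3,:3],V[:3,3];c=-R.T@t
    r=R.T@np.linalg.inv(K)@np.array([p[0],p[1],1.]);return c+r*(z-c[2])/r[2]
E
python3 - <<'E'
from h import *
np.set_printoptions(precision=4,suppress=True)
d=np.load("top0.npz");s=np.load("side0.npz")
T=lambda u,v,z:ray(d,(185+(u+.5)/5-.5,165+(v+.5)/5-.5),z)
S=lambda u,v,z:ray(s,(195+(u+.5)/4.8-.5,140+(v+.5)/4.8-.5),z)
pl=np.array([T(*p,.132) for p in[(537,122),(640,118),(652,232),(549,240)]]);print("plate",pl[:,:2],pl.mean(0))
gp=np.array([T(*p,.182) for p in[(571,133),(627,130),(632,202),(575,207)]]);print("grip",gp.mean(0))
print("bump",T(480,186,.132), "side",S(362,186,.132))
print("tip",T(405,140,.132))
h=np.array([T(*p,.165) for p in[(32,106),(178,97),(188,186),(38,194)]]);print("housing",h[:,:2],h.mean(0))
hs=np.array([S(*p,.165) for p in[(115,310),(185,345),(95,443),(27,405)]]);print("hside",hs[:,:2])
gs=np.array([S(*p,.182) for p in[(407,55),(455,85),(425,110),(378,85)]]);print("gside",gs[:,:2],gs.mean(0))
g=d["frame"].astype(int).min(2);m=np.zeros(g.shape,np.uint8);m[190:225,190:292]=(g[190:225,190:292]>150)
n,l,st,c=cv2.connectedComponentsWithStats(m);k=1+st[1:,4].argmax();ys,xs=np.where(l==k)
# per-column centre of beam top
cs=[(x,ys[xs==x].mean()) for x in range(200,275)]
P=np.array([ray(d,p,.112) for p in cs]);f=np.polyfit(P[:,1],P[:,0],1);print("beam x=a y+b",f,"yaw",-np.arctan(f[0]),"width",np.ptp(P[:,1]),np.std(P[:,0]-np.polyval(f,P[:,1])))
E
```

```text
plate [[ 0.6314 -0.141 ]
 [ 0.6355 -0.2196]
 [ 0.5482 -0.2274]
 [ 0.5411 -0.1497]] [ 0.5891 -0.1844  0.132 ]
grip [ 0.589  -0.1827  0.182 ]
bump [ 0.5816 -0.0976  0.132 ] side [ 0.5821 -0.103   0.132 ]
tip [ 0.6162 -0.0405  0.132 ]
housing [[0.6327 0.2383]
 [0.6409 0.1299]
 [0.5741 0.1205]
 [0.5667 0.231 ]] [0.6036 0.1799 0.165 ]
hside [[0.6374 0.1327]
 [0.5767 0.1264]
 [0.5723 0.231 ]
 [0.6311 0.2357]]
gside [[ 0.612  -0.2032]
 [ 0.5622 -0.1987]
 [ 0.5654 -0.1609]
 [ 0.6107 -0.1608]] [ 0.5876 -0.1809  0.182 ]
beam x=a y+b [-0.1061  0.5725] yaw 0.10572534992274249 width 0.28314868789581366 0.0011371091643589699
```

```bash
cat >> h.py <<'E'
TH=0.08
Q=[np.cos(TH/2),np.sin(TH/2),0,0]
Y=np.array([-np.sin(TH),np.cos(TH),0]);X=np.array([np.cos(TH),np.sin(TH),0])
def st(tag,o):
    f=np.array(o["wrist_force"]);print(tag,"t%.2f"%o["time_s"],np.round(o["position"],4),"F xyz",np.round([f@X,f@Y,f[2]],1),"w%.4f"%o["gripper_width"],"g%.1f"%o["grip_force"])
E
python3 - <<'E'
from workcell import *
from h import *
G=np.array([.5882,-.1822,.158])
hand.move_gripper(.075)
bot.reach(list(G+[0,0,.09]),Q); st("above",get_obs())
d=vision.read_camera("wrist");cv2.imwrite("pics/w1.png",d["frame"][:,:,::-1])
p=d["view"]@np.append(G+[0,0,.024],1);p=d["intrinsics"]@p[:3];print("proj grip top",p[:2]/p[2])
E
```

```text
above t2.47 [ 0.5879 -0.183   0.248 ] F xyz [-1.  -0.8  0. ] w0.0750 g0.0
proj grip top [257.74738116 216.26108124]
```

View pics/w1.png

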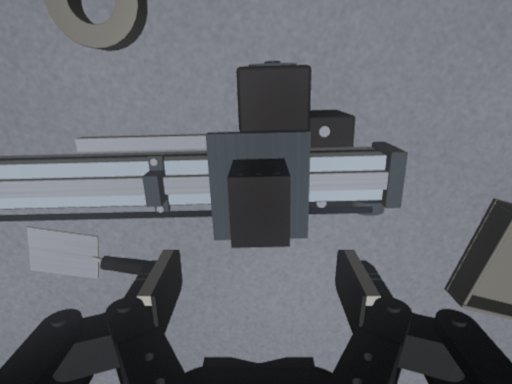

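Wrist view: the grip top is centred near (260,212) and predicted at (258,216), so the position is good to about 2 mm. The rail lines tilt slightly, so I'll refine the yaw from them.

```bash
python3 - <<'E'
from workcell import *
from h import *
d=vision.read_camera("wrist");g=cv2.cvtColor(d["frame"],cv2.COLOR_RGB2GRAY)
L=cv2.createLineSegmentDetector().detect(g)[0][:,0]
for a in L:
    if np.hypot(a[2]-a[0],a[3]-a[1])>60 and abs(a[3]-a[1])<15 and 120<a[1]<250:
        p,q=ray(d,a[:2],.112),ray(d,a[2:],.112);v=p-q;v*=np.sign(v[1]);print(a.round(1),"yaw %.4f"%np.arctan2(-v[0],v[1]))
gt=[ray(d,p,.182) for p in[(230,178),(289,178),(290,245),(231,246)]];print(np.round(gt,4),np.mean(gt,0))
E
```

```text
[306.9 201.1 380.6 199.3] yaw 0.1048
[385.6 153.8 310.6 155.6] yaw 0.1046
[159.5 159.2   0.6 163.4] yaw 0.1070
[310.6 170.8 383.1 169.1] yaw 0.1052
[  0.6 214.4 154.4 210.9] yaw 0.1042
[  0.6 178.3 140.6 174.9] yaw 0.1042
[211.9 216.    0.6 220.9] yaw 0.1047
[389.4 171.8 329.4 173.6] yaw 0.1118
[135.6 134.6 236.9 130.7] yaw 0.1181
[203.2 135.5  74.4 138.7] yaw 0.1049
[139.4 178.1   0.6 181.4] yaw 0.1042
[  0.6 156.1 205.6 150.1] yaw 0.1090
[  0.6 207.6 143.1 204.5] yaw 0.1031
[309.4 131.2 208.1 134.3] yaw 0.1102
[ 94.4 236.5  26.8 227.3] yaw -0.0755
[379.4 188.7 311.9 190.6] yaw 0.1090
[140.6 194.7  64.4 196.1] yaw 0.0985
[[ 0.6128 -0.1628  0.182 ]
 [ 0.6158 -0.1997  0.182 ]
 [ 0.5688 -0.2057  0.182 ]
 [ 0.5649 -0.166   0.182 ]] [ 0.59059114 -0.18354847  0.182     ]
```

The yaw is 0.105 rad, which matches the top-view fit, and the grip is at (0.590, -0.183). Next I'll grasp and lift.

```bash
sed -i 's/^TH=.*/TH=0.105/' h.py && python3 - <<'E'
from workcell import *
from h import *
G=np.array([.590,-.1832,.158])
bot.reach(list(G+[0,0,.06]),Q); bot.servo_line(list(G),Q,.08); st("down",get_obs())
hand.move_gripper(.03,60); o=get_obs(); st("grip",o)
if .036<o["gripper_width"]<.046:
    p=np.array(o["position"]);np.save("p0.npy",p)
    bot.servo_line(list(p+[0,0,.016]),Q,.04);bot.dwell(.15);st("lift",get_obs())
    d=vision.read_camera("wrist");cv2.imwrite("pics/w2.png",d["frame"][:,:,::-1])
E
```

```text
down t3.72 [ 0.5903 -0.1833  0.1583] F xyz [ 0.7  0.2 -0.6] w0.0751 g0.0
grip t4.12 [ 0.5903 -0.1833  0.1587] F xyz [-1.5  0.7  5.9] w0.0396 g60.6
lift t4.84 [ 0.5902 -0.1833  0.1745] F xyz [ 0.7 -1.2 -3.8] w0.0396 g60.9
```

```bash
python3 - <<'E'
from workcell import *
from h import *
p=np.load("p0.npy")
for s in(.03,.06,.1,.145):
    bot.servo_line(list(p+Y*s+[0,0,.016]),Q,.08);o=get_obs();st(s,o)
    f=np.array(o["wrist_force"])
    if np.abs(f[:2]).max()>15: print("STOP");break
else:
    d=vision.read_camera("wrist");cv2.imwrite("pics/w3.png",d["frame"][:,:,::-1])
E
```

```text
0.03 t5.42 [ 0.587  -0.1525  0.1746] F xyz [ 2.3  3.9 -4.4] w0.0393 g61.4
0.06 t5.94 [ 0.5839 -0.1231  0.1746] F xyz [ 2.6  3.  -4.4] w0.0395 g61.7
0.1 t6.59 [ 0.5798 -0.0833  0.1747] F xyz [ 1.8  2.9 -4.6] w0.0394 g61.9
0.145 t7.30 [ 0.5751 -0.0385  0.1747] F xyz [ 1.5  3.7 -5.2] w0.0393 g61.9
```

View pics/w3.png

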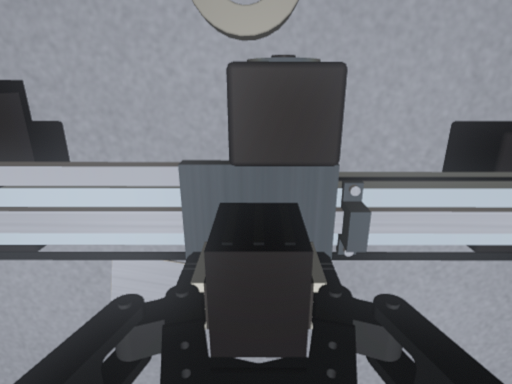

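The wrist view shows the plate's rear edge at column 337 and the bump at columns 343–367 behind it, so the plate is past the bump. I'll go 8 mm further for margin, lower, release and regrip.

```bash
python3 - <<'E'
from workcell import *
from h import *
p=np.load("p0.npy")
bot.servo_line(list(p+Y*.153+[0,0,.016]),Q,.05);st("a",get_obs())
for z in(.012,.008,.004,.001,-.0005):
    bot.servo_line(list(p+Y*.153+[0,0,z]),Q,.03);o=get_obs();st(z,o)
    if o["wrist_force"][2]>8: break
hand.move_gripper(.055);bot.dwell(.3);st("open",get_obs())
d=vision.read_camera("wrist");cv2.imwrite("pics/w4.png",d["frame"][:,:,::-1])
E
```

```text
a t7.66 [ 0.5743 -0.0312  0.1747] F xyz [ 1.9 -2.1 -4.8] w0.0395 g62.0
0.012 t7.94 [ 0.5743 -0.0312  0.1704] F xyz [ 2.8 -0.8 -5.6] w0.0397 g62.1
0.008 t8.22 [ 0.5743 -0.0312  0.1665] F xyz [ 2.9 -0.5 -5. ] w0.0391 g62.1
0.004 t8.51 [ 0.5743 -0.0312  0.1625] F xyz [ 2.7 -2.2 -5. ] w0.0396 g62.1
0.001 t8.76 [ 0.5743 -0.0313  0.1595] F xyz [ 3.7 -1.2 -4.8] w0.0397 g62.1
-0.0005 t9.01 [ 0.5744 -0.0312  0.1587] F xyz [-0.1 -1.7  2. ] w0.0396 g62.6
open t9.61 [ 0.5742 -0.0311  0.1582] F xyz [ 0.  -0.9 -0.8] w0.0550 g0.0
```

View pics/w4.png

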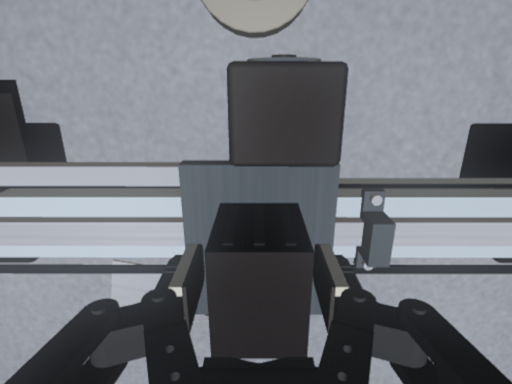

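Down on the rail with the bump clearly behind, at columns 362–392. I'll regrip and slide in small force-checked steps.

```bash
python3 - <<'E'
from workcell import *
from h import *
hand.move_gripper(.03,50);o=get_obs();st("grip",o);p=np.array(o["position"])
bot.servo_line(list(p+Y*.026),Q,.04)
def F():
    v=[]
    for _ in range(3): bot.dwell(.02);v.append(np.array(get_obs()["wrist_force"])@Y)
    return np.mean(v)
s=.026;hist=[];hit=0
while s<.115 and get_obs()["time_s"]<34:
    s+=.002 if not hit else .0006
    bot.servo_line(list(p+Y*s),Q,.03);f=F();hist.append((round(s,4),round(f,1)))
    b=np.median([h[1] for h in hist[:10]])
    if f<b-4: hit=1
    if f<b-13: print("STOP");break
print(hist);st("end",get_obs())
E
```

```text
grip t9.93 [ 0.5743 -0.0312  0.1583] F xyz [-0.7 -0.6  0.7] w0.0395 g50.0
STOP
[(0.028, np.float64(-1.5)), (0.03, np.float64(-3.5)), (0.032, np.float64(-3.1)), (0.034, np.float64(-2.3)), (0.036, np.float64(-2.0)), (0.038, np.float64(-2.1)), (0.04, np.float64(-2.1)), (0.042, np.float64(-2.6)), (0.044, np.float64(-3.0)), (0.046, np.float64(-3.6)), (0.048, np.float64(-4.7)), (0.05, np.float64(-7.1)), (0.0506, np.float64(-9.7)), (0.0512, np.float64(-11.1)), (0.0518, np.float64(-13.6)), (0.0524, np.float64(-15.0)), (0.053, np.float64(-16.0))]
end t15.82 [0.5689 0.0195 0.1584] F xyz [ -1.5 -15.6   1.6] w0.0393 g50.8
```

The force rises slowly over about 5 mm (the plunger), then sharply (the firm stop). I'll release, retreat and check.

```bash
python3 - <<'E'
from workcell import *
from h import *
hand.move_gripper(.065);bot.dwell(.2);o=get_obs();st("open",o)
p=np.array(o["position"]);bot.servo_line(list(p+[0,0,.09]),Q,.1);bot.dwell(.3);st("up",get_obs())
d=vision.read_camera("wrist");cv2.imwrite("pics/w5.png",d["frame"][:,:,::-1])
q=d["intrinsics"]@(d["view"]@np.append(p[:2],[.182,1]))[:3];print(q[:2]/q[2])
E
```

```text
open t16.39 [0.5687 0.0217 0.1583] F xyz [ 0.5 -0.4  0.7] w0.0649 g0.0
up t17.74 [0.5686 0.0217 0.2479] F xyz [-0.   0.6  0.1] w0.0652 g0.0
[259.02482059 216.51265363]
```

View pics/w5.png

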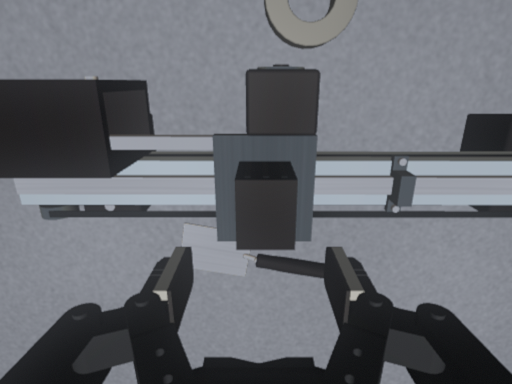

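The carriage sits pressed into the housing, with the bar going into the mouth at column 110. The gripper is clear and the ring and scraper haven't moved.

```bash
python3 -c "
from workcell import *
print(hand_in())"
```

```text
the job is handed in; nothing more can be done
None
```

The carriage went over the bump and is down on the rail, pressed against the hidden switch to a firm stop (wrist force about 16 N) and released; I handed it in at about 18 s, and the hand-in call returned no verdict.

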